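Brush out the tall snack pot

TASK

Take the long brush out of its fork and brush out the tallest of the three leaning orange pots: push the brush head right down to the bottom and draw it up until the head shows at the rim, three times down and up, holding the brush in line with the slanting pot and never ramming the bottom. Then hang the brush back in its fork as it hung before, straight and by its collar, and let go. Keep off the other two pots and do not shift the loose things on the bench.

Things in the scene. Friction and masses are not known exactly. Their poses are not given: they have to be found in the camera images.
- brush: Loose long brush, 221 mm, 90 g, rigid, round about its axis. Origin on the axis at the collar's underside, z up along the handle. Black handle 24 mm diameter, z = 6 to 81 mm; black collar 40 mm diameter, z = 0 to 6; steel rod 8 mm diameter, z = -90 to 0; white cylindrical head 33 mm diameter, z = -140 to -90. It starts hanging upright by the collar in the fork
- brush_tip (a point): centre of the brush head's free end, at z = -140 mm in the brush's frame
- brush_grip (a point): place to grip on the handle's axis, at z = 51 mm in the brush's frame
- bracket: Fixed steel fork bracket. Origin on the worktop under the fork's middle; x points away from the open end. Two level prongs along x, 8 x 8 mm, top at z = 170 mm, 20 mm gap, from x = -33 mm (open end) to a post at x = 45 mm, 170 mm high. Each open end has a lip 4 mm thick and 8 mm high: lift the collar over 8 mm, then draw the brush out to -x. Nothing above. Base 130 x 100 x 8 mm
- bracket_seat (a point): the middle of the fork at the height of the prongs' top: z = 170 mm over the bracket's origin, x = y = 0. The underside of the hanging collar's centre starts here
- tall_pot: The tallest of three orange plastic snack pots that differ only in height: 115 mm tall, outer diameter 62 mm at the bottom, 72 mm at the rim, wall 3 mm, bottom 4 mm. Held fast in a steel cradle, leaning 35 degrees from vertical, the mouth towards the robot's side. Origin: centre of its outer bottom; z: the pot's own axis, bottom to mouth
- tall_pot_floor (a point): centre of the tall pot's inner floor, z = 4 mm in the pot's frame; inner diameter there about 56 mm
- tall_pot_mouth (a point): centre of the tall pot's rim, z = 115 mm in the pot's frame; inner diameter there about 66 mm
- middle_pot: The middle one of three orange plastic snack pots that differ only in height: 80 mm tall, outer diameter 62 mm at the bottom, 72 mm at the rim, wall 3 mm, bottom 4 mm. Held fast in a steel cradle, leaning 35 degrees from vertical, the mouth towards the robot's side. Origin: centre of its outer bottom; z: the pot's own axis, bottom to mouth
- short_pot: The shortest of three orange plastic snack pots that differ only in height: 50 mm tall, outer diameter 62 mm at the bottom, 72 mm at the rim, wall 3 mm, bottom 4 mm. Held fast in a steel cradle, leaning 35 degrees from vertical, the mouth towards the robot's side. Origin: centre of its outer bottom; z: the pot's own axis, bottom to mouth
- salt_shaker: glass salt shaker with a steel cap, loose, 42 mm diameter, 74 mm tall; origin at the centre of its underside
- bowl: small white ceramic bowl, loose, 110 mm diameter, 45 mm tall; origin under its centre
- spoon: black plastic spoon, loose, lying, 160 mm long; x along it, handle to -x
- tumbler: drinking glass, loose, 68 mm diameter, 100 mm tall, behind the pots; origin under its centre
- soap_bottle: clear bottle with white cap, loose, 60 mm diameter, 170 mm tall, behind the pots; origin under its centre
Things that resemble listed ones, but are neither listed nor needed, are in the scene too. Leave any blue or turquoise look-alike of the brush alone.

How it is judged:
By the outcome, as a careful person would: the job done as asked, in the order asked, and still so for the second after the job is handed in, with the robot touching nothing.
It also fails if it takes over 61 s, if anything falls off the work surface, if the arm or the gripper's body presses on something with over 40 N, if the wrist force passes 120 N, or if a joint passes its speed limit or range.

ROBOT

A 6-joint arm with a two-finger parallel gripper is mounted at the origin on the work surface. World frame = base frame: x ahead of the robot, y to its left, z up, the work surface at z = 0. Lengths are in m, angles in rad, forces in N, time in s.
With the tool pointing down it reaches from about 0.275 to 0.725 m from the base axis. Payload 5.6 kg.
Tool frame: the origin (TCP) lies midway between the tips of the shut fingers; the grasp point (between the pads) lies 19 mm behind it; z points along the fingers, y is the line along which they close (so a half turn about z gives the same grasp; the last joint's range is limited). The gripper opens to 85 mm and grips with 20 to 120 N. Pads are 22 mm wide; open, the fingers measure 114 mm over their backs; the gripper's body (76 mm by 85 mm) begins 54 mm behind the grasp point. The pads swing forward as they close: fully open they stand 13 mm farther back than shut.
Start: joints at [1.426, 0.255, 0.108, 0, -1.424, -0.285], TCP at [0.229, 0.5, 0.203] pointing down, gripper open.
Joint ranges: [-2.95, 2.95], [-1.21, 1.97], [-1.09, 1.5], [-2.87, 1.71], [-2.94, -0.07], [-3.05, 3.05]. Speed limits (rad/s): [2.57, 2.57, 3.14, 3.14, 3.14, 3.14].

INTERFACE

Orientations are given as a 3x3 rotation matrix whose columns are the frame's x, y, z axes.
In Python, from plant import manip gives the robot as it stands. The module is installed in compiled form; this text tells all that it offers.
- The arm moves only by the tool play_rows, never from a script. Its argument "plan" is a list of rows, each an object of numbers: "x", "y", "z": the shift along the tool's x, y, z normalised to -1 to 1, where 1 is 20 cm; "spin": the turn about the tool's z normalised to -1 to 1, where 1 is 120 degrees; "jaw": the opening, from -1 (shut) to 1 (fully open). In form: [{"x": .., "y": .., "z": .., "spin": .., "jaw": ..}, ...]. A call has 1 to 12 rows; each row is the pose to reach, as a shift and turn from the pose commanded when the call began, along the tool's axes at that moment; what a row does not reach only later rows make up. A row lasts 1/10 s, in which the tool goes at most 50 mm and 8.59 degrees, less where a joint would pass 70% of its speed; a pose out of reach is approached as far as the arm can. A call with a number of a shift or a turn outside -1 to 1 is refused whole. A call with a gripper value outside its range is refused whole. The fingers move at their own pace and stop on an object; "grip_force" is the grip in N (left out, the last holds). Time passes only in rows, so rows that repeat a pose let the fingers close. It gives the time, the measured TCP pose, the force, the opening and the grip force at its end, in the units of the state.
- manip.sense(): the state, without advancing time (a new reading comes with each control period).
- manip.snapshot(name): name is "scene" or "top"; returns (picture, depth): 420x560x3 uint8, blue, green, red; 420x560 float32, m along the optical axis (not along the pixel's ray), 0 where there is no reading.
- manip.camera_params(name): a dict with "intrinsics" (3x3 intrinsics, pixels), "extrinsics" (4x4, takes a point from camera to world coordinates). Camera axes: x right, y down, z forward; pixel columns grow to the right and rows downward; lengths in m; the calibration is good to about 2 mm. A picture is of the moment at which its call begins. camera_params takes no time and is no camera call.
- manip.close_job(): hands the job in; it is judged then, once.
The state is a dict: "t": time; "q": joint angles; "dq": joint speeds; "effort": joint torques, N m; "position": TCP position; "orientation": TCP orientation; "ft_force": force on the tool from outside, world axes, zero at the start; "wrist_torque": the same for the moment, N m; "gripper_width": finger opening in m; "finger_force": force on a finger pad.
Only numpy, scipy, OpenCV 4.12 (cv2) and the standard library are available. Lean on these libraries where they do the work, as an engineer would, in place of code of your own. Each camera call takes 0.05 s, during which the arm holds its last target. There are 200 camera calls.

## Working session

There is one attempt and no reset: what is moved stays moved. The work goes in short steps, Python scripts to look and compute and a tool call to move; the robot and the scene stay as the last step left them, time stands still between calls to the robot, and variables do not carry over. Pictures are saved under pics/ and viewed, at most 10 in all, crops included, and the job is handed in when it is done.

Besides the shell and the picture viewer there is one more tool, called after ">>>" by a JSON object that holds its "api" and its "payload". play_rows: Moves the arm, as the interface text tells. Its arguments: {"type":"object","properties":{"plan":{"type":"array","items":{"type":"object","properties":{"x":{"type":"number"},"y":{"type":"number"},"z":{"type":"number"},"spin":{"type":"number"},"jaw":{"type":"number"}}}},"grip_force":{"type":"number"}},"required":["plan"]}

```bash
mkdir -p pics; cat > h.py <<'E'
import numpy as np, cv2
from plant import manip
def snap(n,f):
    p,d=manip.snapshot(n); cv2.imwrite(f'pics/{f}.png',p); np.save(f'pics/{f}.npy',d); return p,d
def pts(n,d):
    c=manip.camera_params(n);K=np.array(c['intrinsics']);T=np.array(c['extrinsics'])
    v,u=np.mgrid[:d.shape[0],:d.shape[1]]
    P=np.stack([(u-K[0,2])/K[0,0]*d,(v-K[1,2])/K[1,1]*d,d],-1)
    return P@T[:3,:3].T+T[:3,3]
E
python3 - <<'E'
from h import *
for n in('scene','top'):
    snap(n,n+'0'); c=manip.camera_params(n); print(np.round(c['extrinsics'],3).tolist(),c['intrinsics'])
s=manip.sense();print(s['t'],np.round(s['orientation'],3).tolist(),s['position'])
E
```

```text
[[-0.793, 0.442, -0.419, 0.916], [0.609, 0.596, -0.523, 0.448], [0.019, -0.67, -0.742, 0.769], [0.0, 0.0, 0.0, 1.0]] [[379.93475311   0.         278.65969501]
 [  0.         379.93475311 214.4478371 ]
 [  0.           0.           1.        ]]
[[0.012, -0.994, 0.106, 0.503], [-1.0, -0.01, 0.02, -0.015], [-0.019, -0.106, -0.994, 0.965], [0.0, 0.0, 0.0, 1.0]] [[392.05964389   0.         281.8664038 ]
 [  0.         392.05964389 203.39743124]
 [  0.           0.           1.        ]]
0.1 [[0.909, -0.417, -0.001], [-0.417, -0.909, -0.002], [0.0, 0.002, -1.0]] [0.22893982 0.49953989 0.2022899 ]
```

View pics/scene0.png

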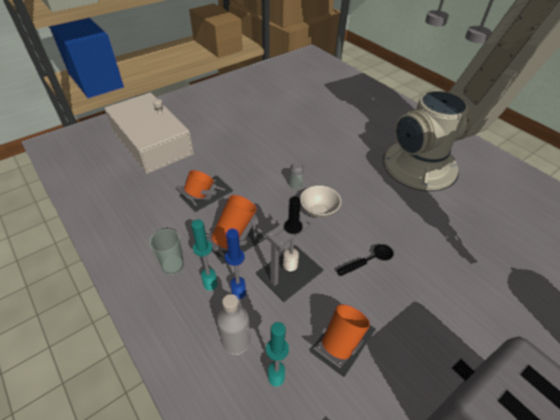

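View pics/top0.png

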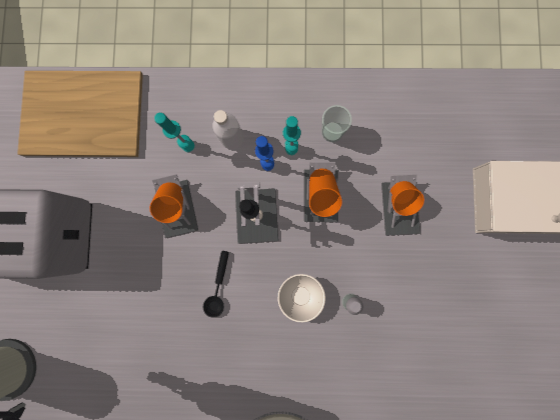

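Candidates in the top view: black brush (249,209) in the fork, and the blue (265,150) and teal (168,125), (292,135) look-alikes. I choose the black one. Pots are at (168,203), (324,192) and (407,197), and (324,192) looks tallest. I'll check both choices in a crop.

```bash
python3 - <<'E'
from h import *
p=cv2.imread('pics/top0.png');a=p[140:250,225:355]
q=cv2.imread('pics/scene0.png');b=q[185:315,200:330]
cv2.imwrite('pics/crop1.png',np.hstack([cv2.resize(a,(400,338),interpolation=2),cv2.resize(b,(338,338),interpolation=2)]))
for n,im in(('top',p),('scene',q)):
    d=np.load(f'pics/{n}0.npy');P=pts(n,d)
    hsv=cv2.cvtColor(im,cv2.COLOR_BGR2HSV)
    m=(hsv[...,0]<15)&(hsv[...,1]>180)&(hsv[...,2]>70)&(d>0)&(P[...,2]>.01)&(P[...,2]<.25)
    k,l,st,c=cv2.connectedComponentsWithStats(m.astype(np.uint8))
    for i in range(1,k):
        if st[i,4]>150:
            X=P[l==i];print(n,'pot',c[i].round(),st[i,4],X.min(0).round(3),X.max(0).round(3))
    m=(P[...,2]>.15)&(P[...,2]<.29)&(d>0)&(im.max(2)<60)
    k,l,st,c=cv2.connectedComponentsWithStats(m.astype(np.uint8))
    for i in range(1,k):
        if st[i,4]>20:
            X=P[l==i];print(n,'dark',c[i].round(),st[i,4],X.min(0).round(3),X.max(0).round(3),X.mean(0).round(4))
# prongs
d=np.load('pics/top0.npy');P=pts('top',d)
w=P[150:260,220:290].reshape(-1,3)
for lo,hi in((.155,.183),(.003,.02),(.24,.3)):
    X=w[(w[:,2]>lo)&(w[:,2]<hi)];print(lo,len(X),X.min(0).round(3),X.max(0).round(3),X.mean(0).round(4))
    if len(X)>4: print(cv2.minAreaRect((X[:,:2]*1000).astype(np.float32)))
E
```

```text
top pot [324. 194.] 1233 [ 0.568 -0.126  0.012] [ 0.684 -0.056  0.145]
top pot [406. 198.] 858 [ 0.576 -0.32   0.013] [ 0.657 -0.249  0.09 ]
top pot [167. 203.] 1010 [0.553 0.229 0.011] [0.648 0.303 0.115]
top dark [249. 209.] 301 [0.557 0.049 0.168] [0.594 0.086 0.253] [0.5727 0.0637 0.2122]
top dark [ 12. 217.] 294 [0.54  0.509 0.196] [0.563 0.561 0.204] [0.5516 0.5342 0.2003]
top dark [ 11. 248.] 259 [0.48  0.508 0.197] [0.503 0.555 0.203] [0.4914 0.5315 0.2003]
top dark [ 16. 413.] 118 [0.201 0.434 0.249] [0.222 0.455 0.29 ] [0.2135 0.4485 0.2709]
scene pot [197. 183.] 470 [ 0.579 -0.316  0.031] [ 0.657 -0.246  0.089]
scene pot [233. 218.] 1082 [ 0.57  -0.123  0.035] [ 0.685 -0.052  0.141]
scene pot [345. 331.] 1583 [0.553 0.233 0.036] [0.648 0.308 0.113]
scene dark [24. 15.] 295 [ 0.736 -1.538  0.15 ] [ 0.765 -1.276  0.262] [ 0.7508 -1.2874  0.2056]
scene dark [468.  35.] 25 [-0.479 -0.241  0.194] [-0.468 -0.222  0.214] [-0.4738 -0.2326  0.2039]
scene dark [488.  88.] 21 [-0.069  0.066  0.249] [-0.059  0.078  0.29 ] [-0.0629  0.0727  0.2715]
scene dark [450. 101.] 410 [-0.057 -0
[... 328 characters left out ...]
.182 ]
scene dark [542. 385.] 638 [0.477 0.512 0.198] [0.504 0.571 0.204] [0.4912 0.5396 0.2003]
scene dark [516. 407.] 541 [0.538 0.512 0.197] [0.564 0.561 0.204] [0.5497 0.5327 0.2004]
0.155 498 [0.541 0.031 0.155] [0.701 0.094 0.183] [0.5975 0.0651 0.1708]
((622.0650634765625, 66.71977233886719), (54.51050567626953, 163.5182647705078), 84.14532470703125)
0.003 1721 [ 0.468 -0.014  0.003] [0.74 0.16 0.02] [0.5692 0.0644 0.0075]
((604.395751953125, 72.8529052734375), (270.943359375, 172.5389404296875), 0.5745368599891663)
0.24 133 [0.564 0.056 0.241] [0.587 0.078 0.253] [0.5749 0.0671 0.2496]
((575.040771484375, 66.9934310913086), (22.66936683654785, 22.118972778320312), 45.716922760009766)
```

View pics/crop1.png

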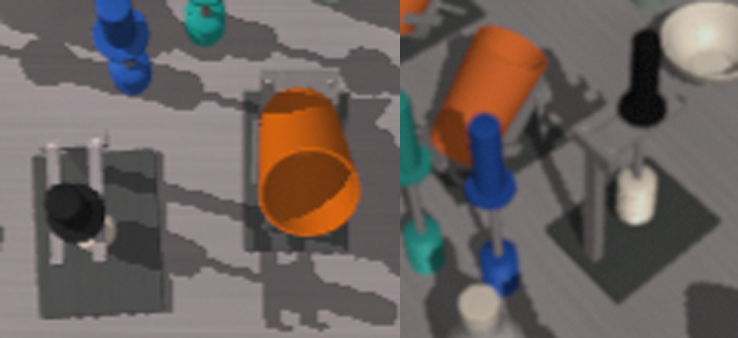

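The crop confirms the black brush in the steel fork: handle at top (249,209), post on the far side, open end towards the robot. The pot at top (324,192) is the tallest. Next I fit the fork and pot poses.

```bash
python3 - <<'E'
from h import *
from scipy.optimize import least_squares
C={}
for n in('top','scene'):
    im=cv2.imread(f'pics/{n}0.png');d=np.load(f'pics/{n}0.npy');P=pts(n,d)
    hsv=cv2.cvtColor(im,cv2.COLOR_BGR2HSV)
    m=(hsv[...,0]<15)&(hsv[...,1]>180)&(hsv[...,2]>50)&(d>0)&(P[...,2]>.02)&(P[...,2]<.25)&(P[...,1]>-.14)&(P[...,1]<-.03)
    C[n]=P[cv2.erode(m.astype(np.uint8),np.ones((3,3)))>0]
    m2=(P[...,2]>.16)&(P[...,2]<.183)&(abs(P[...,0]-.58)<.07)&(abs(P[...,1]-.067)<.04)&(im.max(2)>75)&(d>0)
    X=P[m2]
    for lo,hi in((.160,.174),(.174,.183)):
        Y=X[(X[:,2]>lo)&(X[:,2]<hi)]; print(n,'prong',lo,len(Y))
        if len(Y)>4:
            L=Y[Y[:,1]>.067];R=Y[Y[:,1]<=.067]
            for S in(L,R):
                if len(S)>4:
                    print(' x',S[:,0].min().round(3),S[:,0].max().round(3),'y=',np.polyfit(S[:,0]-.575,S[:,1],1).round(4))
def res(p,X,tilt=None):
    th=np.radians(35) if tilt is None else tilt
    a=np.array([-np.sin(th)*np.cos(p[3]),-np.sin(th)*np.sin(p[3]),np.cos(th)])
    v=X-p[:3];z=v@a;r=np.linalg.norm(v-z[:,None]*a,axis=1)
    o=.031+.005*z/.115
    e=np.stack([r-o,r-o+.003]);e=np.hypot(e,np.maximum(0,z-.115)+np.maximum(0,-z))*np.sign(e)
    fl=np.where(r<.029,z-.004,1)
    e=np.vstack([e,fl]);i=np.abs(e).argmin(0);return e[i,np.arange(len(X))]
for k,X in list(C.items())+[('both',np.vstack(list(C.values())))]:
    f=least_squares(res,[.665,-.09,.035,0],args=(X,),loss='soft_l1',f_scale=.002)
    p=f.x;th=np.radians(35);a=np.array([-np.sin(th)*np.cos(p[3]),-np.sin(th)*np.sin(p[3]),np.cos(th)])
    print(k,len(X),p.round(4),np.abs(res(p,X)).mean().round(4),'floor',(p[:3]+.004*a).round(4),'mouth',(p[:3]+.115*a).round(4))
E
```

```text
top prong 0.16 296
 x 0.541 0.63 y= [0.0206 0.0811]
 x 0.543 0.632 y= [0.0763 0.0532]
top prong 0.174 22
 x 0.543 0.561 y= [-0.0153  0.0789]
 x 0.545 0.559 y= [0.6968 0.0716]
scene prong 0.16 349
 x 0.54 0.632 y= [-0.0142  0.0851]
 x 0.544 0.632 y= [0.0339 0.0577]
scene prong 0.174 12
 x 0.541 0.546 y= [-0.7792  0.0582]
top 959 [ 0.6588 -0.0907  0.0321 -0.0011] 0.0005 floor [ 0.6565 -0.0907  0.0353] mouth [ 0.5928 -0.0906  0.1263]
scene 854 [ 0.6582 -0.0874  0.0329 -0.0157] 0.0007 floor [ 0.6559 -0.0874  0.0362] mouth [ 0.5923 -0.0864  0.1271]
both 1813 [ 6.591e-01 -8.820e-02  3.450e-02 -6.000e-04] 0.0007 floor [ 0.6568 -0.0882  0.0378] mouth [ 0.5931 -0.0882  0.1288]
```

>>> {"api": "play_rows", "payload": {"plan": [{"x":0.0,"y":0.0,"z":-0.25,"spin":0,"jaw":0.2},{"x":0.82,"y":0.415,"z":-0.5,"spin":-0.205,"jaw":0.2},{"x":0.82,"y":0.415,"z":-0.5,"spin":-0.205,"jaw":0.2},{"x":0.82,"y":0.415,"z":-0.5,"spin":-0.205,"jaw":0.2},{"x":0.82,"y":0.415,"z":-0.5,"spin":-0.205,"jaw":0.2},{"x":0.82,"y":0.415,"z":-0.5,"spin":-0.205,"jaw":0.2},{"x":0.82,"y":0.415,"z":-0.5,"spin":-0.205,"jaw":0.2}]}}

```text
t: 0.8
position: [0.344, 0.3556, 0.303]
orientation: [[1.0, -0.003, -0.0], [-0.003, -1.0, 0.0], [-0.0, -0.0, -1.0]]
ft_force: [0.4, -0.1, -0.5]
gripper_width: 0.0517
finger_force: 0.0
```

>>> {"api": "play_rows", "payload": {"plan": [{"x":0.58,"y":0.72,"z":0,"spin":0,"jaw":0.2},{"x":0.58,"y":0.72,"z":0,"spin":0,"jaw":0.2},{"x":0.58,"y":0.72,"z":0,"spin":0,"jaw":0.2},{"x":0.58,"y":0.72,"z":0,"spin":0,"jaw":0.2},{"x":0.58,"y":0.72,"z":0,"spin":0,"jaw":0.2}]}}

```text
t: 1.3
position: [0.4608, 0.2101, 0.3018]
orientation: [[1.0, -0.004, -0.002], [-0.004, -1.0, -0.002], [-0.002, 0.002, -1.0]]
ft_force: [-0.3, 0.8, -0.2]
gripper_width: 0.0514
finger_force: 0.0
```

>>> {"api": "play_rows", "payload": {"plan": [{"x":0.575,"y":0.715,"z":0,"spin":0,"jaw":0.2},{"x":0.575,"y":0.715,"z":0,"spin":0,"jaw":0.2},{"x":0.575,"y":0.715,"z":0,"spin":0,"jaw":0.2},{"x":0.575,"y":0.715,"z":0,"spin":0,"jaw":0.2},{"x":0.575,"y":0.715,"z":0,"spin":0,"jaw":0.2},{"x":0.575,"y":0.715,"z":0,"spin":0,"jaw":0.2}]}}

```text
t: 1.9
position: [0.5745, 0.0699, 0.3017]
orientation: [[1.0, -0.001, -0.002], [-0.001, -1.0, -0.0], [-0.002, 0.0, -1.0]]
ft_force: [-0.5, -0.1, -0.4]
gripper_width: 0.0514
finger_force: 0.0
```

```bash
python3 - <<'E'
from h import *
s=manip.sense();print(s['t'],s['position'],np.round(s['q'],2))
E
```

```text
1.9 [0.57451069 0.06991563 0.30168836] [ 0.39  0.31  0.44 -0.   -1.69  1.18]
```

>>> {"api": "play_rows", "payload": {"plan": [{"x":0,"y":0,"z":0.25,"spin":0,"jaw":0.2},{"x":0,"y":0,"z":0.4,"spin":0,"jaw":0.2},{"x":0,"y":0,"z":0.5,"spin":0,"jaw":0.2},{"x":0,"y":0,"z":0.5,"spin":0,"jaw":0.2},{"x":0,"y":0,"z":0.5,"spin":0,"jaw":-1},{"x":0,"y":0,"z":0.5,"spin":0,"jaw":-1},{"x":0,"y":0,"z":0.5,"spin":0,"jaw":-1},{"x":0,"y":0,"z":0.5,"spin":0,"jaw":-1},{"x":0,"y":0,"z":0.5,"spin":0,"jaw":-1},{"x":0,"y":0,"z":0.5,"spin":0,"jaw":-1}], "grip_force": 30}}

```text
t: 2.9
position: [0.5755, 0.0693, 0.205]
orientation: [[1.0, -0.0, 0.004], [-0.0, -1.0, 0.001], [0.004, -0.001, -1.0]]
ft_force: [-1.1, 0.4, 6.1]
gripper_width: 0.0226
finger_force: 29.8
```

>>> {"api": "play_rows", "payload": {"plan": [{"x":0,"y":0,"z":-0.1,"spin":0,"jaw":-1},{"x":0,"y":0,"z":-0.1,"spin":0,"jaw":-1},{"x":-0.2,"y":0,"z":-0.1,"spin":0,"jaw":-1},{"x":-0.4,"y":0,"z":-0.1,"spin":0,"jaw":-1},{"x":-0.45,"y":0,"z":-0.1,"spin":0,"jaw":-1},{"x":-0.45,"y":0,"z":-0.25,"spin":0,"jaw":-1},{"x":-0.45,"y":0,"z":-0.45,"spin":0,"jaw":-1},{"x":-0.45,"y":0,"z":-0.6,"spin":0,"jaw":-1},{"x":-0.45,"y":0,"z":-0.6,"spin":0,"jaw":-1},{"x":-0.45,"y":0,"z":-0.6,"spin":0,"jaw":-1}], "grip_force": 30}}

```text
t: 3.9
position: [0.4847, 0.0695, 0.3227]
orientation: [[1.0, -0.001, 0.0], [-0.001, -1.0, 0.001], [0.0, -0.001, -1.0]]
ft_force: [-0.6, 0.1, -2.1]
gripper_width: 0.0228
finger_force: 29.8
```

```bash
cat >> h.py <<'E'
def brush(f):
    """fit axis line through brush points: black/white/steel near the tcp"""
    s=manip.sense();t=np.array(s['position']);out={}
    for n in('scene','top'):
        im,d=snap(n,f+n);out[n]=(im,pts(n,d),d)
    return s,t,out
E
python3 - <<'E'
from h import *
s,t,o=brush('b1');print(t,s['ft_force'],s['finger_force'])
im=[cv2.resize(cv2.imread(f'pics/b1{n}.png')[r0:r0+190,c0:c0+190],(390,390),interpolation=2) for n,r0,c0 in(('scene',100,200),('top',120,180))]
cv2.imwrite('pics/c2.png',np.hstack(im))
E
```

```text
[0.48471922 0.06953877 0.32269009] [-0.61732247  0.09878965 -2.1318021 ] 29.79171574115753
```

View pics/c2.png

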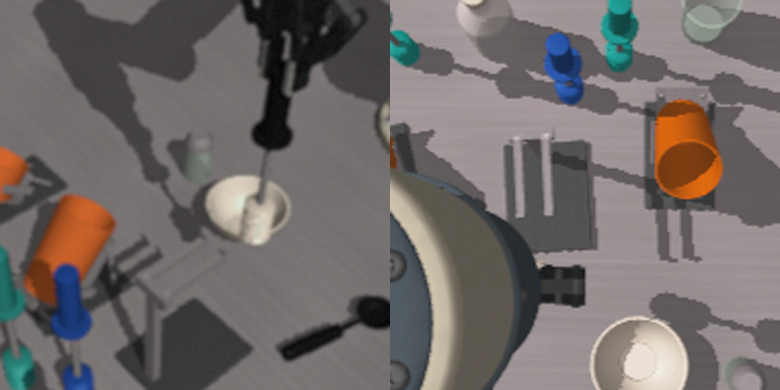

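>>> {"api": "play_rows", "payload": {"plan": [{"x":0.2,"y":0,"z":0,"spin":0,"jaw":-1},{"x":0.28,"y":0,"z":0,"spin":0,"jaw":-1},{"x":0.365,"y":0,"z":0,"spin":0,"jaw":-1},{"x":0.44,"y":0,"z":0.01,"spin":0,"jaw":-1},{"x":0.51,"y":0,"z":0.03,"spin":0,"jaw":-1},{"x":0.58,"y":0,"z":0.055,"spin":0,"jaw":-1},{"x":0.65,"y":0,"z":0.08,"spin":0,"jaw":-1},{"x":0.7,"y":0,"z":0.11,"spin":0,"jaw":-1},{"x":0.7,"y":0,"z":0.11,"spin":0,"jaw":-1}], "grip_force": 25}}

```text
t: 4.9
position: [0.6243, 0.0689, 0.2979]
orientation: [[1.0, -0.001, -0.006], [-0.001, -1.0, -0.001], [-0.006, 0.001, -1.0]]
ft_force: [-1.5, -0.3, -0.8]
gripper_width: 0.023
finger_force: 30.0
```

```bash
python3 - <<'E'
from h import *
s,t,o=brush('b2');print(t,s['ft_force'],s['finger_force'])
im=[cv2.resize(cv2.imread(f'pics/b2{n}.png')[r0:r0+190,c0:c0+190],(390,390),interpolation=2) for n,r0,c0 in(('scene',100,200),('top',120,180))]
cv2.imwrite('pics/c3.png',np.hstack(im))
E
```

```text
[0.62432212 0.06886288 0.29786601] [-1.46487187 -0.34987083 -0.82045123] 29.980283975601196
```

View pics/c3.png

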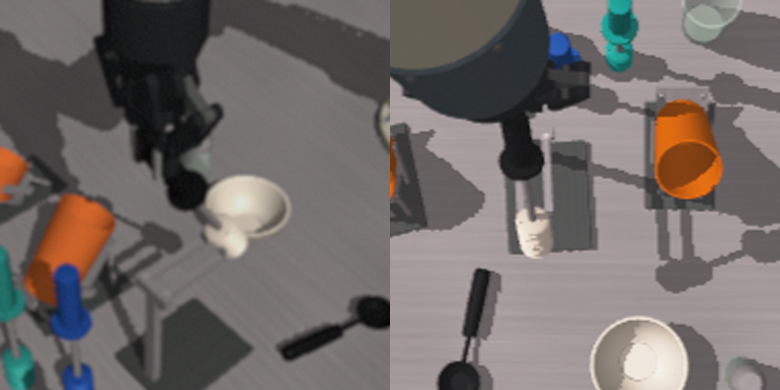

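>>> {"api": "play_rows", "payload": {"plan": [{"x":-0.15,"y":0,"z":-0.05,"spin":0,"jaw":-1},{"x":-0.3,"y":0,"z":-0.2,"spin":0,"jaw":-1},{"x":-0.45,"y":0,"z":-0.35,"spin":0,"jaw":-1},{"x":-0.6,"y":0,"z":-0.5,"spin":0,"jaw":-1},{"x":-0.6,"y":0,"z":-0.5,"spin":0,"jaw":-1},{"x":-0.6,"y":0,"z":-0.5,"spin":0,"jaw":-1}], "grip_force": 60}}

```text
t: 5.6
position: [0.5039, 0.0695, 0.4032]
orientation: [[1.0, 0.001, 0.005], [0.0, -1.0, 0.003], [0.005, -0.003, -1.0]]
ft_force: [0.0, 0.3, -2.8]
gripper_width: 0.0216
finger_force: 58.9
```

```bash
cat >> h.py <<'E'
from scipy.optimize import least_squares
def fitbrush(f,ang,yaw=0.):
    """returns collar point c, axis a (up the handle). ang: guess of handle lean to +x, rad"""
    s,t,o=brush(f); g=t+np.array([0,0,.021]); fx=[]
    a0=np.array([np.sin(ang)*np.cos(yaw),np.sin(ang)*np.sin(yaw),np.cos(ang)]);c0=g-.054*a0
    def sd(p,X):
        a=np.array([p[3],p[4],1.]);a/=np.linalg.norm(a);v=X-p[:3];z=v@a;r=np.linalg.norm(v-z[:,None]*a,axis=1)
        e=[]
        for lo,hi,R in((.006,.081,.012),(0,.006,.02),(-.09,0,.004),(-.14,-.09,.0165)):
            dz=np.maximum(lo-z,z-hi);dr=r-R
            e.append(np.where((dz<0)&(dr<0),np.maximum(dz,dr),np.hypot(np.maximum(dz,0),np.maximum(dr,0))))
        e=np.array(e);return e[np.abs(e).argmin(0),np.arange(len(X))]
    p0=np.r_[c0,a0[:2]/a0[2]];res={}
    for n in('scene','top','both'):
        if n=='both':X=np.vstack(fx)
        else:
            im,P,d=o[n];m=(d>0)&(P[...,2]<t[2]+.0);X=P[m]
            v=X-c0;z=v@a0;r=np.linalg.norm(v-z[:,None]*a0,axis=1)
            X=X[(r<.045)&(z>-.17)&(z<.04)&(X[:,2]>.06)]
            fx.append(X)
        if len(X)<30: print(n,len(X));continue
        p=least_squares(sd,p0,args=(X,),loss='cauchy',f_scale=.003).x
        a=np.array([p[3],p[4],1.]);a/=np.linalg.norm(a)
        print(n,len(X),'collar',p[:3].round(4),'lean x,y deg',np.degrees(np.arctan(p[3:])).round(1),'tip',(p[:3]-.14*a).round(4),'err',np.median(abs(sd(p,X))).round(4),'axial grip',((g-p[:3])@a).round(4),'off',(g-p[:3]-((g-p[:3])@a)*a).round(4))
    print(s['t'],'tcp',t.round(4),'F',np.round(s['ft_force'],1),s['finger_force'])
E
python3 -c "
from h import *
fitbrush('b3',.55)"
```

```text
scene 743 collar [0.4656 0.0697 0.3753] lean x,y deg [27.9  1.3] tip [0.4002 0.0668 0.2515] err 0.0006 axial grip 0.0612 off [ 0.0097 -0.0015 -0.0051]
top 637 collar [0.4662 0.0686 0.3743] lean x,y deg [27.3  1. ] tip [0.4021 0.0665 0.2499] err 0.0005 axial grip 0.0617 off [ 0.0095 -0.     -0.0049]
both 1380 collar [0.4657 0.0695 0.3748] lean x,y deg [27.3  1.3] tip [0.4015 0.0666 0.2504] err 0.0007 axial grip 0.0614 off [ 0.01   -0.0013 -0.0052]
5.6 tcp [0.5039 0.0695 0.4032] F [ 0.   0.3 -2.8] 58.90247404575348
```

>>> {"api": "play_rows", "payload": {"plan": [{"x":0.25,"y":0,"z":0.2,"spin":0,"jaw":-1},{"x":0.5,"y":0,"z":0.41,"spin":0,"jaw":-1},{"x":0.55,"y":0,"z":0.44,"spin":0,"jaw":-1},{"x":0.6,"y":0,"z":0.46,"spin":0,"jaw":-1},{"x":0.65,"y":0,"z":0.485,"spin":0,"jaw":-1},{"x":0.7,"y":0,"z":0.515,"spin":0,"jaw":-1},{"x":0.705,"y":0,"z":0.515,"spin":0,"jaw":-1},{"x":0.705,"y":0,"z":0.515,"spin":0,"jaw":-1}], "grip_force": 25}}

```text
t: 6.5
position: [0.6454, 0.069, 0.299]
orientation: [[1.0, -0.0, 0.001], [-0.0, -1.0, 0.0], [0.001, -0.0, -1.0]]
ft_force: [-1.1, -0.1, -0.7]
gripper_width: 0.0219
finger_force: 57.9
```

>>> {"api": "play_rows", "payload": {"plan": [{"x":0,"y":0,"z":0,"spin":0,"jaw":-1},{"x":-0.15,"y":0,"z":-0.05,"spin":0,"jaw":-1},{"x":-0.3,"y":0,"z":-0.2,"spin":0,"jaw":-1},{"x":-0.45,"y":0,"z":-0.35,"spin":0,"jaw":-1},{"x":-0.65,"y":0,"z":-0.5,"spin":0,"jaw":-1},{"x":-0.7,"y":0,"z":-0.5,"spin":0,"jaw":-1},{"x":-0.7,"y":0,"z":-0.5,"spin":0,"jaw":-1}], "grip_force": 60}}

```text
t: 7.2
position: [0.5046, 0.0693, 0.4017]
orientation: [[1.0, 0.001, 0.008], [0.001, -1.0, 0.004], [0.008, -0.004, -1.0]]
ft_force: [0.2, 0.8, -1.3]
gripper_width: 0.0216
finger_force: 58.9
```

```bash
python3 -c "
from h import *
fitbrush('b4',.6)"
```

```text
scene 716 collar [0.4607 0.0693 0.3763] lean x,y deg [32.   1.6] tip [0.3865 0.0661 0.2577] err 0.0005 axial grip 0.0626 off [ 0.0107 -0.0014 -0.0067]
top 726 collar [0.4617 0.0682 0.375 ] lean x,y deg [31.6  1. ] tip [0.3883 0.066  0.2558] err 0.0005 axial grip 0.0632 off [ 0.0099  0.0002 -0.0061]
both 1442 collar [0.461  0.069  0.3757] lean x,y deg [31.5  1.5] tip [0.3879 0.0659 0.2563] err 0.0007 axial grip 0.0629 off [ 0.0109 -0.0011 -0.0066]
7.2 tcp [0.5046 0.0693 0.4017] F [ 0.2  0.8 -1.3] 58.93951177597046
```

>>> {"api": "play_rows", "payload": {"plan": [{"x":0.25,"y":0,"z":0.2,"spin":0,"jaw":-1},{"x":0.5,"y":0,"z":0.4,"spin":0,"jaw":-1},{"x":0.65,"y":0,"z":0.485,"spin":0,"jaw":-1},{"x":0.7,"y":0,"z":0.515,"spin":0,"jaw":-1},{"x":0.735,"y":0,"z":0.535,"spin":0,"jaw":-1},{"x":0.765,"y":0,"z":0.555,"spin":0,"jaw":-1},{"x":0.765,"y":0,"z":0.555,"spin":0,"jaw":-1},{"x":0.765,"y":0,"z":0.555,"spin":0,"jaw":-1}], "grip_force": 25}}

```text
t: 8.1
position: [0.6583, 0.069, 0.2888]
orientation: [[1.0, -0.0, 0.002], [-0.0, -1.0, 0.0], [0.002, -0.0, -1.0]]
ft_force: [-2.6, -0.8, -0.2]
gripper_width: 0.0217
finger_force: 56.9
```

>>> {"api": "play_rows", "payload": {"plan": [{"x":0,"y":0,"z":0,"spin":0,"jaw":-1},{"x":0,"y":0,"z":0,"spin":0,"jaw":-1},{"x":-0.15,"y":0,"z":-0.05,"spin":0,"jaw":-1},{"x":-0.3,"y":0,"z":-0.2,"spin":0,"jaw":-1},{"x":-0.5,"y":0,"z":-0.4,"spin":0,"jaw":-1},{"x":-0.75,"y":0,"z":-0.55,"spin":0,"jaw":-1},{"x":-0.75,"y":0,"z":-0.55,"spin":0,"jaw":-1},{"x":-0.75,"y":0,"z":-0.55,"spin":0,"jaw":-1}], "grip_force": 70}}

```text
t: 8.9
position: [0.5077, 0.0692, 0.4011]
orientation: [[1.0, 0.0, 0.008], [0.0, -1.0, 0.004], [0.008, -0.004, -1.0]]
ft_force: [-0.3, -0.0, -1.7]
gripper_width: 0.0212
finger_force: 69.9
```

```bash
python3 -c "
from h import *
fitbrush('b5',.6)"
```

```text
scene 694 collar [0.4577 0.0692 0.3791] lean x,y deg [36.5  1.8] tip [0.3745 0.0657 0.2666] err 0.0006 axial grip 0.0643 off [ 0.0117 -0.0016 -0.0086]
top 857 collar [0.4318 0.0647 0.3492] lean x,y deg [40.9  1.4] tip [0.3402 0.0621 0.2434] err 0.0034 axial grip 0.1048 off [ 0.0072  0.0026 -0.0063]
both 1551 collar [0.4584 0.0688 0.3781] lean x,y deg [35.9  1.6] tip [0.3762 0.0657 0.2648] err 0.0007 axial grip 0.0646 off [ 0.0114 -0.001  -0.0083]
8.9 tcp [0.5077 0.0692 0.4011] F [-0.3 -0.  -1.7] 69.94619250297546
```

>>> {"api": "play_rows", "payload": {"plan": [{"x":-0.1,"y":0.1,"z":0,"spin":0.07,"jaw":-1},{"x":-0.2,"y":0.2,"z":0,"spin":0.14,"jaw":-1},{"x":-0.3,"y":0.3,"z":0,"spin":0.21,"jaw":-1},{"x":-0.39,"y":0.395,"z":0,"spin":0.28,"jaw":-1},{"x":-0.39,"y":0.395,"z":0,"spin":0.35,"jaw":-1},{"x":-0.39,"y":0.395,"z":0,"spin":0.42,"jaw":-1},{"x":-0.39,"y":0.395,"z":0,"spin":0.49,"jaw":-1},{"x":-0.39,"y":0.395,"z":0,"spin":0.56,"jaw":-1},{"x":-0.39,"y":0.395,"z":0,"spin":0.63,"jaw":-1},{"x":-0.39,"y":0.395,"z":0,"spin":0.7,"jaw":-1},{"x":-0.39,"y":0.395,"z":0,"spin":0.75,"jaw":-1},{"x":-0.39,"y":0.395,"z":0,"spin":0.75,"jaw":-1}], "grip_force": 70}}

```text
t: 10.2
position: [0.4312, -0.0097, 0.3953]
orientation: [[-0.002, -1.0, -0.003], [-1.0, 0.002, -0.001], [0.001, 0.003, -1.0]]
ft_force: [0.1, -0.2, -1.3]
gripper_width: 0.0211
finger_force: 70.1
```

>>> {"api": "play_rows", "payload": {"plan": [{"x":0.1,"y":0.02,"z":0,"spin":0.07,"jaw":-1},{"x":0.2,"y":0.04,"z":0,"spin":0.14,"jaw":-1},{"x":0.3,"y":0.07,"z":0,"spin":0.21,"jaw":-1},{"x":0.41,"y":0.07,"z":0,"spin":0.28,"jaw":-1},{"x":0.41,"y":0.07,"z":0,"spin":0.35,"jaw":-1},{"x":0.41,"y":0.07,"z":0,"spin":0.42,"jaw":-1},{"x":0.41,"y":0.07,"z":0,"spin":0.49,"jaw":-1},{"x":0.41,"y":0.07,"z":0,"spin":0.56,"jaw":-1},{"x":0.41,"y":0.07,"z":0,"spin":0.63,"jaw":-1},{"x":0.41,"y":0.07,"z":0.1,"spin":0.7,"jaw":-1},{"x":0.41,"y":0.07,"z":0.2,"spin":0.75,"jaw":-1},{"x":0.41,"y":0.07,"z":0.3,"spin":0.75,"jaw":-1}], "grip_force": 70}}

```text
t: 11.4
position: [0.4167, -0.0918, 0.3351]
orientation: [[-1.0, 0.0, -0.002], [0.0, 1.0, 0.0], [0.002, 0.0, -1.0]]
ft_force: [-0.1, 0.5, -0.8]
gripper_width: 0.0215
finger_force: 70.1
```

```bash
python3 -c "
from h import *
fitbrush('b6',-.62)
print(np.round(manip.sense()['q'],2))"
```

```text
scene 625 collar [ 0.4668 -0.0889  0.3133] lean x,y deg [-35.8  -0.5] tip [ 0.5488 -0.0879  0.1998] err 0.0009 axial grip 0.0641 off [-0.0126 -0.0024 -0.0091]
top 814 collar [ 0.4649 -0.0899  0.3103] lean x,y deg [-35.6  -1.4] tip [ 0.5464 -0.0872  0.1965] err 0.0006 axial grip 0.0653 off [-0.0102 -0.0007 -0.0073]
both 1439 collar [ 0.4661 -0.0892  0.3114] lean x,y deg [-35.6  -1. ] tip [ 0.5476 -0.0872  0.1975] err 0.0011 axial grip 0.0652 off [-0.0115 -0.0017 -0.0083]
11.4 tcp [ 0.4167 -0.0918  0.3351] F [-0.1  0.5 -0.8] 70.09813785552979
[ 0.15  0.    0.14 -0.   -1.72 -1.72]
```

>>> {"api": "play_rows", "payload": {"plan": [{"x":-0.07,"y":0,"z":0.12,"spin":0,"jaw":-1},{"x":-0.15,"y":0,"z":0.24,"spin":0,"jaw":-1},{"x":-0.23,"y":0,"z":0.35,"spin":0,"jaw":-1},{"x":-0.31,"y":0,"z":0.46,"spin":0,"jaw":-1},{"x":-0.38,"y":0,"z":0.56,"spin":0,"jaw":-1},{"x":-0.44,"y":0,"z":0.65,"spin":0,"jaw":-1},{"x":-0.48,"y":0,"z":0.71,"spin":0,"jaw":-1},{"x":-0.48,"y":0,"z":0.71,"spin":0,"jaw":-1}], "grip_force": 70}}

```text
t: 12.3
position: [0.5124, -0.0919, 0.1932]
orientation: [[-1.0, -0.001, -0.004], [-0.001, 1.0, -0.0], [0.004, -0.0, -1.0]]
ft_force: [-0.9, -0.7, -1.1]
gripper_width: 0.0214
finger_force: 70.0
```

```bash
python3 - <<'E'
from h import *
fitbrush('b7',-.62)
s=[cv2.resize(cv2.imread(f'pics/b7{n}.png')[r0:r0+150,c0:c0+150],(390,390),interpolation=2) for n,r0,c0 in(('scene',130,190),('top',130,250))]
cv2.imwrite('pics/c4.png',np.hstack(s))
E
```

```text
scene 795 collar [ 0.5571 -0.0875  0.1917] lean x,y deg [-30.9  -9.6] tip [ 0.6283 -0.0673  0.0728] err 0.0091 axial grip 0.0425 off [-0.0231  0.0017 -0.0135]
top 196 collar [ 0.5789 -0.0719  0.1829] lean x,y deg [-31.8   4.7] tip [ 0.6524 -0.0817  0.0642] err 0.0046 axial grip 0.06 off [-0.0349 -0.0242 -0.0196]
both 991 collar [ 0.561  -0.0881  0.1733] lean x,y deg [-37.3 -10.2] tip [ 0.6451 -0.0683  0.0631] err 0.0079 axial grip 0.0619 off [-0.0115  0.005  -0.0078]
12.3 tcp [ 0.5124 -0.0919  0.1932] F [-0.9 -0.7 -1.1] 69.994136095047
```

View pics/c4.png

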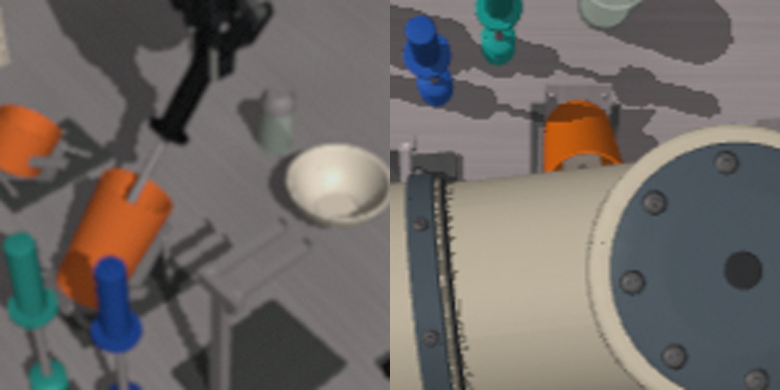

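>>> {"api": "play_rows", "payload": {"plan": [{"x":-0.02,"y":0,"z":0.03,"spin":0,"jaw":-1},{"x":-0.035,"y":0,"z":0.05,"spin":0,"jaw":-1},{"x":-0.049,"y":0,"z":0.07,"spin":0,"jaw":-1},{"x":-0.049,"y":0,"z":0.07,"spin":0,"jaw":-1}]}}

```text
t: 12.8
position: [0.5221, -0.0918, 0.1804]
orientation: [[-1.0, 0.0, -0.001], [0.0, 1.0, 0.0], [0.001, 0.0, -1.0]]
ft_force: [-0.2, -0.5, -0.8]
gripper_width: 0.0211
finger_force: 70.0
```

>>> {"api": "play_rows", "payload": {"plan": [{"x":-0.006,"y":0,"z":0.008,"spin":0,"jaw":-1},{"x":-0.006,"y":0,"z":0.008,"spin":0,"jaw":-1},{"x":-0.006,"y":0,"z":0.008,"spin":0,"jaw":-1}]}}

```text
t: 13.1
position: [0.5235, -0.0919, 0.1796]
orientation: [[-1.0, 0.0, 0.0], [0.0, 1.0, -0.0], [-0.0, -0.0, -1.0]]
ft_force: [-0.6, -0.3, -0.5]
gripper_width: 0.0209
finger_force: 70.0
```

>>> {"api": "play_rows", "payload": {"plan": [{"x":-0.006,"y":0,"z":0.008,"spin":0,"jaw":-1},{"x":-0.006,"y":0,"z":0.008,"spin":0,"jaw":-1},{"x":-0.006,"y":0,"z":0.008,"spin":0,"jaw":-1}]}}

```text
t: 13.4
position: [0.5246, -0.0919, 0.1778]
orientation: [[-1.0, 0.0, -0.0], [0.0, 1.0, -0.0], [0.0, -0.0, -1.0]]
ft_force: [-0.1, -0.4, 0.0]
gripper_width: 0.0212
finger_force: 70.0
```

>>> {"api": "play_rows", "payload": {"plan": [{"x":-0.005,"y":0,"z":0.007,"spin":0,"jaw":-1},{"x":-0.005,"y":0,"z":0.007,"spin":0,"jaw":-1},{"x":-0.005,"y":0,"z":0.007,"spin":0,"jaw":-1}]}}

```text
t: 13.7
position: [0.5256, -0.0919, 0.1764]
orientation: [[-1.0, 0.0, -0.0], [0.0, 1.0, -0.0], [0.0, -0.0, -1.0]]
ft_force: [0.4, 0.3, -0.9]
gripper_width: 0.0207
finger_force: 70.0
```

>>> {"api": "play_rows", "payload": {"plan": [{"x":-0.004,"y":0,"z":0.006,"spin":0,"jaw":-1},{"x":-0.004,"y":0,"z":0.006,"spin":0,"jaw":-1},{"x":-0.004,"y":0,"z":0.006,"spin":0,"jaw":-1}]}}

```text
t: 14.0
position: [0.5264, -0.0919, 0.1752]
orientation: [[-1.0, 0.001, -0.0], [0.001, 1.0, -0.0], [0.0, -0.0, -1.0]]
ft_force: [0.3, 0.4, -0.5]
gripper_width: 0.0216
finger_force: 70.0
```

>>> {"api": "play_rows", "payload": {"plan": [{"x":-0.004,"y":0,"z":0.006,"spin":0,"jaw":-1},{"x":-0.004,"y":0,"z":0.006,"spin":0,"jaw":-1},{"x":-0.004,"y":0,"z":0.006,"spin":0,"jaw":-1}]}}

```text
t: 14.3
position: [0.5272, -0.0919, 0.174]
orientation: [[-1.0, 0.0, -0.0], [0.0, 1.0, -0.0], [0.0, -0.0, -1.0]]
ft_force: [0.3, -1.0, -1.4]
gripper_width: 0.0216
finger_force: 70.0
```

>>> {"api": "play_rows", "payload": {"plan": [{"x":-0.004,"y":0,"z":0.006,"spin":0,"jaw":-1},{"x":-0.004,"y":0,"z":0.006,"spin":0,"jaw":-1},{"x":-0.004,"y":0,"z":0.006,"spin":0,"jaw":-1}]}}

```text
t: 14.6
position: [0.528, -0.0919, 0.1728]
orientation: [[-1.0, 0.0, -0.0], [0.0, 1.0, -0.0], [0.0, -0.0, -1.0]]
ft_force: [0.5, -1.2, -0.4]
gripper_width: 0.0207
finger_force: 70.0
```

>>> {"api": "play_rows", "payload": {"plan": [{"x":-0.004,"y":0,"z":0.006,"spin":0,"jaw":-1},{"x":-0.004,"y":0,"z":0.006,"spin":0,"jaw":-1},{"x":-0.004,"y":0,"z":0.006,"spin":0,"jaw":-1}]}}

```text
t: 14.9
position: [0.5288, -0.0919, 0.1716]
orientation: [[-1.0, 0.0, -0.0], [0.0, 1.0, -0.0], [0.0, -0.0, -1.0]]
ft_force: [0.5, 0.5, -1.1]
gripper_width: 0.0214
finger_force: 70.0
```

>>> {"api": "play_rows", "payload": {"plan": [{"x":-0.004,"y":0,"z":0.006,"spin":0,"jaw":-1},{"x":-0.004,"y":0,"z":0.006,"spin":0,"jaw":-1},{"x":-0.004,"y":0,"z":0.006,"spin":0,"jaw":-1}]}}

```text
t: 15.2
position: [0.5296, -0.0919, 0.1704]
orientation: [[-1.0, 0.0, -0.0], [0.0, 1.0, -0.0], [0.0, -0.0, -1.0]]
ft_force: [0.2, -0.0, -0.6]
gripper_width: 0.0209
finger_force: 70.0
```

```bash
python3 - <<'E'
from h import *
for i in range(3):
    p,d=snap('scene','b8');s=manip.sense();print(np.round(s['ft_force'],1),np.round(s['wrist_torque'],2),s['position'].round(4))
cv2.imwrite('pics/c5.png',cv2.resize(p[100:250,190:340],(600,600),interpolation=2))
E
```

```text
[ 0.2 -0.1 -1.3] [0.05 0.09 0.01] [ 0.5296 -0.0919  0.1705]
[ 0.2 -0.9 -0.5] [0.02 0.05 0.03] [ 0.5296 -0.0919  0.1705]
[-0.2 -1.1 -1.3] [ 0.03  0.04 -0.03] [ 0.5297 -0.0919  0.1705]
```

View pics/c5.png

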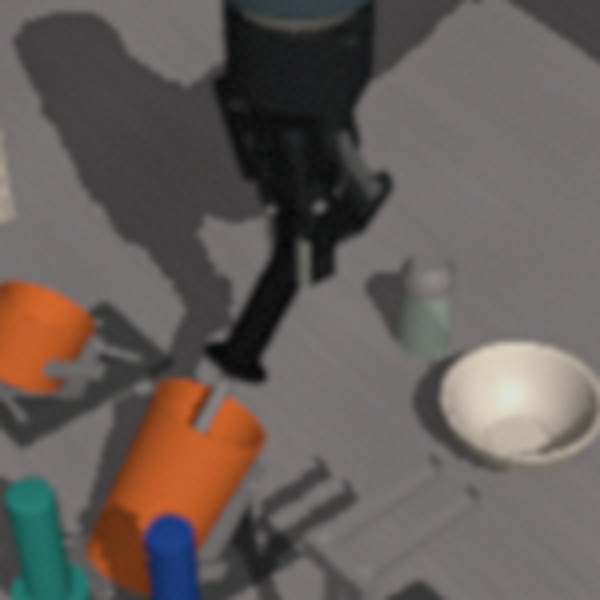

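```bash
cat > fp.py <<'E'
from h import *
def chk(f,n='scene'):
    im=cv2.imread(f'pics/{f}.png');d=np.load(f'pics/{f}.npy');P=pts(n,d);t=manip.sense()['position']
    c0=t+[.0494,.0026,-.0237]
    m=(d>0)&(im.max(2)<50)&(np.linalg.norm(P-c0,axis=-1)<.06)&(P[...,2]<t[2]+.0)
    X=P[m]
    def sd(p):
        a=np.array([p[3],p[4],1.]);a/=np.linalg.norm(a);v=X-p[:3];z=v@a;r=np.linalg.norm(v-z[:,None]*a,axis=1);e=[]
        for lo,hi,R in((.006,.081,.012),(0,.006,.02)):
            dz=np.maximum(lo-z,z-hi);dr=r-R
            e.append(np.where((dz<0)&(dr<0),np.maximum(dz,dr),np.hypot(np.maximum(dz,0),np.maximum(dr,0))))
        e=np.array(e);return e[np.abs(e).argmin(0),np.arange(len(X))]
    p=least_squares(sd,np.r_[c0,-.716,0],loss='cauchy',f_scale=.002).x
    a=np.array([p[3],p[4],1.]);a/=np.linalg.norm(a)
    mo=np.array([.5923,-.0864,.1271]);A=np.array([-.5736,0,.819])
    print(f,len(X),'collar',p[:3].round(4),'lean',np.degrees(np.arctan(p[3:])).round(1),'exp',c0.round(4),'collar over mouth',((p[:3]-mo)@A).round(4),'tip over floor',((p[:3]-.14*a-mo)@A+.111).round(4),'med',np.median(abs(sd(p))).round(4))
chk('b8')
E
python3 fp.py
```

```text
b8 110 collar [ 0.5793 -0.089   0.1487] lean [-36.6  -2.1] exp [ 0.5791 -0.0893  0.1468] collar over mouth 0.0252 tip over floor -0.0037 med 0.0004
```

```bash
python3 - <<'E'
from h import *
from scipy.spatial import cKDTree
A=np.array([-.5736,0,.8192])
for n in('top','scene'):
    im=cv2.imread(f'pics/{n}0.png');d=np.load(f'pics/{n}0.npy');P=pts(n,d)
    hsv=cv2.cvtColor(im,cv2.COLOR_BGR2HSV)
    m=(hsv[...,0]<18)&(hsv[...,1]>130)&(hsv[...,2]>35)&(d>0)&(P[...,2]>.005)&(P[...,1]>-.14)&(P[...,1]<-.03)&(P[...,0]>.54)&(P[...,0]<.71)
    X=P[m]; o=np.array([.6588,-.0907,.0321]) if n=='top' else np.array([.6582,-.0874,.0329])
    v=X-o;z=v@A;r=np.linalg.norm(v-z[:,None]*A,axis=1)
    ex=np.array([.8192,0,.5736]);x=v@ex
    print(n,len(X),'z pct',np.percentile(z,[0,1,3,50,97,99,100]).round(4))
    out=r>.031+.005*z/.115-.0015
    print(' outer z',np.percentile(z[out],[0,1,3,97,99,100]).round(4),' inner',out.sum(),(~out).sum(), 'inner zmin',np.percentile(z[~out],[0,1,3,10]).round(4))
    print(' floorlike r<.024:',np.sort(z[r<.024])[:12].round(4),(r<.024).sum())
E
```

```text
top 1274 z pct [-0.0239 -0.0025  0.0018  0.0685  0.1098  0.111   0.1126]
 outer z [-0.0239 -0.0036 -0.0004  0.1098  0.1107  0.1126]  inner 595 679 inner zmin [-0.0048 -0.0011  0.0038  0.0187]
 floorlike r<.024: [] 0
scene 1196 z pct [-0.0062 -0.0044 -0.001   0.0783  0.1071  0.1078  0.1087]
 outer z [-0.0062 -0.0044 -0.0016  0.1067  0.1074  0.1086]  inner 791 405 inner zmin [-0.006  -0.0044  0.002   0.0231]
 floorlike r<.024: [] 0
```

>>> {"api": "play_rows", "payload": {"plan": [{"x":-0.003,"y":0,"z":0.004,"spin":0,"jaw":-1},{"x":-0.003,"y":0,"z":0.004,"spin":0,"jaw":-1}]}}

```text
t: 15.55
position: [0.5303, -0.0919, 0.1696]
orientation: [[-1.0, 0.0, -0.0], [0.0, 1.0, 0.0], [0.0, 0.0, -1.0]]
ft_force: [-0.0, 0.2, -0.5]
gripper_width: 0.0213
finger_force: 70.0
```

>>> {"api": "play_rows", "payload": {"plan": [{"x":-0.003,"y":0,"z":0.004,"spin":0,"jaw":-1},{"x":-0.003,"y":0,"z":0.004,"spin":0,"jaw":-1}]}}

```text
t: 15.75
position: [0.5308, -0.0919, 0.1687]
orientation: [[-1.0, 0.0, -0.0], [0.0, 1.0, 0.0], [0.0, 0.0, -1.0]]
ft_force: [0.1, -0.5, -1.9]
gripper_width: 0.021
finger_force: 70.0
```

>>> {"api": "play_rows", "payload": {"plan": [{"x":-0.003,"y":0,"z":0.004,"spin":0,"jaw":-1},{"x":-0.003,"y":0,"z":0.004,"spin":0,"jaw":-1}]}}

```text
t: 15.95
position: [0.5314, -0.0919, 0.168]
orientation: [[-1.0, 0.0, -0.0], [0.0, 1.0, -0.0], [0.0, -0.0, -1.0]]
ft_force: [0.3, 0.4, 0.4]
gripper_width: 0.0214
finger_force: 70.0
```

>>> {"api": "play_rows", "payload": {"plan": [{"x":-0.003,"y":0,"z":0.004,"spin":0,"jaw":-1},{"x":-0.003,"y":0,"z":0.004,"spin":0,"jaw":-1}]}}

```text
t: 16.15
position: [0.5317, -0.0922, 0.1681]
orientation: [[-1.0, 0.0, -0.0], [0.0, 1.0, -0.001], [0.0, -0.001, -1.0]]
ft_force: [-3.9, -0.0, 4.3]
gripper_width: 0.0215
finger_force: 70.7
```

>>> {"api": "play_rows", "payload": {"plan": [{"x":-0.003,"y":0,"z":0.004,"spin":0,"jaw":-1},{"x":-0.003,"y":0,"z":0.004,"spin":0,"jaw":-1}]}}

```text
t: 16.35
position: [0.5319, -0.0925, 0.1681]
orientation: [[-1.0, 0.0, -0.0], [0.0, 1.0, -0.001], [0.0, -0.001, -1.0]]
ft_force: [-6.8, 0.1, 9.0]
gripper_width: 0.0212
finger_force: 71.3
```

>>> {"api": "play_rows", "payload": {"plan": [{"x":0.06,"y":0,"z":-0.085,"spin":0,"jaw":-1},{"x":0.13,"y":0,"z":-0.185,"spin":0,"jaw":-1},{"x":0.2,"y":0,"z":-0.285,"spin":0,"jaw":-1},{"x":0.252,"y":0,"z":-0.36,"spin":0,"jaw":-1},{"x":0.252,"y":0,"z":-0.36,"spin":0,"jaw":-1},{"x":0.252,"y":0,"z":-0.36,"spin":0,"jaw":-1}], "grip_force": 70}}

```text
t: 16.95
position: [0.4825, -0.0916, 0.238]
orientation: [[-1.0, 0.0, 0.0], [0.0, 1.0, 0.001], [-0.0, 0.001, -1.0]]
ft_force: [-0.9, -0.4, -0.7]
gripper_width: 0.0215
finger_force: 70.0
```

```bash
python3 - <<'E'
from h import *
fitbrush('b9',-.62)
s=[cv2.resize(cv2.imread(f'pics/b9{n}.png')[r0:r0+150,c0:c0+150],(390,390),interpolation=2) for n,r0,c0 in(('scene',130,190),('top',130,250))]
cv2.imwrite('pics/c6.png',np.hstack(s))
E
```

```text
scene 874 collar [ 0.5455 -0.0855  0.2032] lean x,y deg [-35.2  -8.2] tip [ 0.6256 -0.069   0.0895] err 0.0037 axial grip 0.0821 off [-0.016   0.0036 -0.0108]
top 752 collar [ 0.534  -0.0898  0.2169] lean x,y deg [-34.8  -0.9] tip [ 0.6139 -0.0879  0.102 ] err 0.0139 axial grip 0.064 off [-0.0149 -0.0009 -0.0104]
both 1626 collar [ 0.5329 -0.089   0.2161] lean x,y deg [-35.5  -1.4] tip [ 0.6142 -0.0863  0.1022] err 0.0031 axial grip 0.0642 off [-0.0132 -0.0014 -0.0094]
16.95 tcp [ 0.4825 -0.0916  0.238 ] F [-0.9 -0.4 -0.7] 70.04310965538025
```

View pics/c6.png

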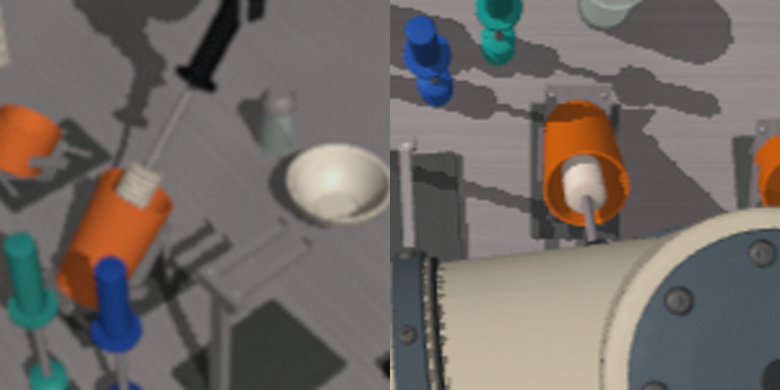

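The white head shows at the rim (scene crop 140,185) and the brush lies along the pot's axis. On to strokes two and three.

>>> {"api": "play_rows", "payload": {"plan": [{"x":-0.07,"y":0,"z":0.1,"spin":0,"jaw":-1},{"x":-0.14,"y":0,"z":0.2,"spin":0,"jaw":-1},{"x":-0.196,"y":0,"z":0.28,"spin":0,"jaw":-1},{"x":-0.228,"y":0,"z":0.326,"spin":0,"jaw":-1},{"x":-0.242,"y":0,"z":0.346,"spin":0,"jaw":-1},{"x":-0.247,"y":0,"z":0.353,"spin":0,"jaw":-1},{"x":-0.247,"y":0,"z":0.353,"spin":0,"jaw":-1}]}}

```text
t: 17.75
position: [0.5319, -0.0919, 0.1685]
orientation: [[-1.0, 0.0, 0.001], [0.0, 1.0, -0.0], [-0.001, -0.0, -1.0]]
ft_force: [-0.0, -0.4, -0.6]
gripper_width: 0.0216
finger_force: 70.1
```

>>> {"api": "play_rows", "payload": {"plan": [{"x":0.06,"y":0,"z":-0.085,"spin":0,"jaw":-1},{"x":0.13,"y":0,"z":-0.185,"spin":0,"jaw":-1},{"x":0.2,"y":0,"z":-0.285,"spin":0,"jaw":-1},{"x":0.249,"y":0,"z":-0.356,"spin":0,"jaw":-1},{"x":0.249,"y":0,"z":-0.356,"spin":0,"jaw":-1},{"x":0.249,"y":0,"z":-0.356,"spin":0,"jaw":-1}]}}

```text
t: 18.35
position: [0.4821, -0.0916, 0.2393]
orientation: [[-1.0, 0.0, 0.002], [0.0, 1.0, 0.001], [-0.002, 0.001, -1.0]]
ft_force: [0.9, -0.5, -2.2]
gripper_width: 0.0213
finger_force: 70.0
```

>>> {"api": "play_rows", "payload": {"plan": [{"x":-0.07,"y":0,"z":0.1,"spin":0,"jaw":-1},{"x":-0.14,"y":0,"z":0.2,"spin":0,"jaw":-1},{"x":-0.196,"y":0,"z":0.28,"spin":0,"jaw":-1},{"x":-0.228,"y":0,"z":0.326,"spin":0,"jaw":-1},{"x":-0.242,"y":0,"z":0.346,"spin":0,"jaw":-1},{"x":-0.248,"y":0,"z":0.354,"spin":0,"jaw":-1},{"x":-0.248,"y":0,"z":0.354,"spin":0,"jaw":-1}]}}

```text
t: 19.05
position: [0.5316, -0.0919, 0.1688]
orientation: [[-1.0, 0.0, 0.001], [0.0, 1.0, -0.0], [-0.001, -0.0, -1.0]]
ft_force: [-0.3, -0.5, 0.2]
gripper_width: 0.0211
finger_force: 70.1
```

>>> {"api": "play_rows", "payload": {"plan": [{"x":0.06,"y":0,"z":-0.085,"spin":0,"jaw":-1},{"x":0.13,"y":0,"z":-0.185,"spin":0,"jaw":-1},{"x":0.2,"y":0,"z":-0.285,"spin":0,"jaw":-1},{"x":0.249,"y":0,"z":-0.356,"spin":0,"jaw":-1},{"x":0.32,"y":0,"z":-0.457,"spin":0,"jaw":-1},{"x":0.39,"y":0,"z":-0.557,"spin":0,"jaw":-1},{"x":0.46,"y":0,"z":-0.657,"spin":0,"jaw":-1},{"x":0.53,"y":0,"z":-0.757,"spin":0,"jaw":-1},{"x":0.58,"y":0,"z":-0.83,"spin":0,"jaw":-1},{"x":0.58,"y":0,"z":-0.83,"spin":0,"jaw":-1},{"x":0.58,"y":0,"z":-0.83,"spin":0,"jaw":-1}]}}

```text
t: 20.15
position: [0.4155, -0.0916, 0.3344]
orientation: [[-1.0, 0.0, 0.002], [0.0, 1.0, 0.001], [-0.002, 0.001, -1.0]]
ft_force: [0.5, 0.3, -2.0]
gripper_width: 0.0215
finger_force: 70.0
```

>>> {"api": "play_rows", "payload": {"plan": [{"x":0.1,"y":0.15,"z":0,"spin":0,"jaw":-1},{"x":0.2,"y":0.35,"z":0,"spin":0,"jaw":-1},{"x":0.23,"y":0.55,"z":0,"spin":0,"jaw":-1},{"x":0.23,"y":0.72,"z":0,"spin":0,"jaw":-1},{"x":0.23,"y":0.79,"z":0,"spin":0,"jaw":-1},{"x":0.23,"y":0.79,"z":0,"spin":0,"jaw":-1},{"x":0.23,"y":0.79,"z":0,"spin":0,"jaw":-1}]}}

```text
t: 20.85
position: [0.3695, 0.0661, 0.3334]
orientation: [[-1.0, -0.0, -0.002], [-0.0, 1.0, -0.001], [0.002, -0.001, -1.0]]
ft_force: [0.5, -0.8, -0.6]
gripper_width: 0.0211
finger_force: 70.0
```

```bash
python3 -c "
from h import *
fitbrush('b10',-.62)"
```

```text
scene 715 collar [0.4195 0.0694 0.3118] lean x,y deg [-35.7  -0.7] tip [0.5012 0.0708 0.1982] err 0.0008 axial grip 0.0638 off [-0.0128 -0.0026 -0.0092]
top 829 collar [0.4199 0.0673 0.3126] lean x,y deg [-36.1  -1.3] tip [0.5024 0.0699 0.1995] err 0.0006 axial grip 0.0635 off [-0.013   0.0001 -0.0095]
both 1544 collar [0.4198 0.0683 0.3125] lean x,y deg [-35.9  -0.9] tip [0.5019 0.07   0.1991] err 0.0008 axial grip 0.0635 off [-0.013  -0.0014 -0.0095]
20.85 tcp [0.3695 0.0661 0.3334] F [ 0.5 -0.8 -0.6] 69.97759222984314
```

>>> {"api": "play_rows", "payload": {"plan": [{"x":0,"y":0,"z":0.195,"spin":0,"jaw":-1},{"x":-0.12,"y":0,"z":0.195,"spin":0,"jaw":-1},{"x":-0.2,"y":0,"z":0.19,"spin":0,"jaw":-1},{"x":-0.28,"y":0,"z":0.185,"spin":0,"jaw":-1},{"x":-0.36,"y":0,"z":0.175,"spin":0,"jaw":-1},{"x":-0.44,"y":0,"z":0.165,"spin":0,"jaw":-1},{"x":-0.52,"y":0,"z":0.15,"spin":0,"jaw":-1},{"x":-0.6,"y":0,"z":0.14,"spin":0,"jaw":-1},{"x":-0.67,"y":0,"z":0.13,"spin":0,"jaw":-1},{"x":-0.74,"y":0,"z":0.12,"spin":0,"jaw":-1},{"x":-0.76,"y":0,"z":0.12,"spin":0,"jaw":-1},{"x":-0.76,"y":0,"z":0.12,"spin":0,"jaw":-1}], "grip_force": 25}}

```text
t: 22.15
position: [0.5212, 0.0651, 0.3093]
orientation: [[-1.0, 0.002, -0.003], [0.002, 1.0, -0.001], [0.003, -0.001, -1.0]]
ft_force: [-2.3, -0.7, -2.5]
gripper_width: 0.0211
finger_force: 69.6
```

```bash
python3 -c "
from h import *
fitbrush('b11',-.05)"
```

```text
scene 821 collar [0.5242 0.0664 0.2719] lean x,y deg [-3.5  0.6] tip [0.5328 0.065  0.1321] err 0.0009 axial grip 0.0585 off [ 0.0006 -0.0018  0.0001]
top 27
both 848 collar [0.5243 0.0664 0.2718] lean x,y deg [-3.7  0.6] tip [0.5332 0.0649 0.1321] err 0.0009 axial grip 0.0586 off [ 0.0007 -0.0019  0.0001]
22.15 tcp [0.5212 0.0651 0.3093] F [-2.3 -0.7 -2.5] 69.63345050811768
```

>>> {"api": "play_rows", "payload": {"plan": [{"x":-0.03,"y":0,"z":0,"spin":0,"jaw":-1},{"x":-0.065,"y":0,"z":0,"spin":0,"jaw":-1},{"x":-0.065,"y":0,"z":0,"spin":0,"jaw":-1},{"x":0.05,"y":0,"z":0,"spin":0,"jaw":-1},{"x":0.16,"y":0,"z":0,"spin":0,"jaw":-1},{"x":0.16,"y":0,"z":0,"spin":0,"jaw":-1},{"x":0.16,"y":0,"z":0,"spin":0,"jaw":-1}], "grip_force": 40}}

```text
t: 22.95
position: [0.4902, 0.0665, 0.3111]
orientation: [[-1.0, -0.0, 0.003], [-0.0, 1.0, 0.001], [-0.003, 0.001, -1.0]]
ft_force: [-0.3, 0.4, -1.5]
gripper_width: 0.0214
finger_force: 69.7
```

```bash
python3 -c "
from h import *
fitbrush('b12',-.02)"
```

```text
scene 721 collar [0.4917 0.0675 0.2736] lean x,y deg [-2.4  0.7] tip [0.4975 0.0657 0.1338] err 0.0007 axial grip 0.0584 off [ 0.0009 -0.0017  0.0001]
top 17
both 738 collar [0.4917 0.0675 0.2736] lean x,y deg [-2.4  0.8] tip [0.4976 0.0655 0.1338] err 0.0007 axial grip 0.0584 off [ 0.001  -0.0017  0.0001]
22.95 tcp [0.4902 0.0665 0.3111] F [-0.3  0.4 -1.5] 69.71351623535156
```

>>> {"api": "play_rows", "payload": {"plan": [{"x":0,"y":0.0175,"z":0.15,"spin":0,"jaw":-1},{"x":0,"y":0.0175,"z":0.3,"spin":0,"jaw":-1},{"x":0,"y":0.0175,"z":0.41,"spin":0,"jaw":-1},{"x":0,"y":0.0175,"z":0.41,"spin":0,"jaw":-1},{"x":-0.1,"y":0.0175,"z":0.41,"spin":0,"jaw":-1},{"x":-0.2,"y":0.0175,"z":0.41,"spin":0,"jaw":-1},{"x":-0.3,"y":0.0175,"z":0.41,"spin":0,"jaw":-1},{"x":-0.38,"y":0.0175,"z":0.41,"spin":0,"jaw":-1},{"x":-0.42,"y":0.0175,"z":0.41,"spin":0,"jaw":-1},{"x":-0.42,"y":0.0175,"z":0.41,"spin":0,"jaw":-1}]}}

```text
t: 24.05
position: [0.5746, 0.0696, 0.2284]
orientation: [[-1.0, 0.001, 0.0], [0.001, 1.0, -0.0], [-0.0, -0.0, -1.0]]
ft_force: [0.4, -0.1, -1.8]
gripper_width: 0.021
finger_force: 69.7
```

```bash
python3 - <<'E'
from h import *
fitbrush('b13',-.02)
cv2.imwrite('pics/c7.png',cv2.resize(cv2.imread('pics/b13scene.png')[150:300,210:360],(600,600),interpolation=2))
E
```

```text
scene 862 collar [0.5763 0.0706 0.1906] lean x,y deg [-2.5  0.9] tip [0.5823 0.0684 0.0507] err 0.0012 axial grip 0.0588 off [ 0.0009 -0.002   0.0001]
top 126 collar [0.5546 0.0567 0.1798] lean x,y deg [-20.2  10.6] tip [0.6023 0.0325 0.0505] err 0.0041 axial grip 0.0596 off [0.0404 0.0025 0.0144]
both 988 collar [0.5761 0.0705 0.1906] lean x,y deg [-2.5  0.9] tip [0.5823 0.0683 0.0508] err 0.0014 axial grip 0.0587 off [ 0.0012 -0.0019  0.0001]
24.05 tcp [0.5746 0.0696 0.2284] F [ 0.4 -0.1 -1.8] 69.68414783477783
```

View pics/c7.png

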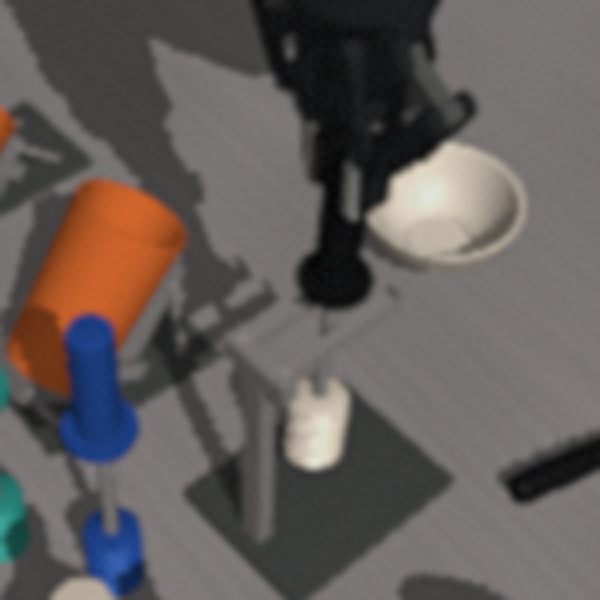

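The rod is between the prongs and the collar stands above them (crop 335,280). I lower until it touches.

>>> {"api": "play_rows", "payload": {"plan": [{"x":0,"y":0,"z":0.04,"spin":0,"jaw":-1},{"x":0,"y":0,"z":0.08,"spin":0,"jaw":-1},{"x":0,"y":0,"z":0.095,"spin":0,"jaw":-1},{"x":0,"y":0,"z":0.095,"spin":0,"jaw":-1}]}}

```text
t: 24.55
position: [0.5728, 0.0695, 0.2085]
orientation: [[-1.0, 0.0, -0.002], [0.0, 1.0, -0.0], [0.002, -0.0, -1.0]]
ft_force: [1.3, 0.2, -0.6]
gripper_width: 0.0211
finger_force: 69.7
```

>>> {"api": "play_rows", "payload": {"plan": [{"x":0,"y":0,"z":0.007,"spin":0,"jaw":-1},{"x":0,"y":0,"z":0.007,"spin":0,"jaw":-1}]}}

```text
t: 24.75
position: [0.5735, 0.0696, 0.208]
orientation: [[-1.0, 0.0, 0.0], [0.0, 1.0, 0.0], [-0.0, 0.0, -1.0]]
ft_force: [-0.4, 0.9, -0.8]
gripper_width: 0.0215
finger_force: 69.7
```

>>> {"api": "play_rows", "payload": {"plan": [{"x":0,"y":0,"z":0.005,"spin":0,"jaw":-1},{"x":0,"y":0,"z":0.005,"spin":0,"jaw":-1}], "grip_force": 20}}

```text
t: 24.95
position: [0.5736, 0.0696, 0.2069]
orientation: [[-1.0, 0.0, 0.0], [0.0, 1.0, 0.0], [-0.0, 0.0, -1.0]]
ft_force: [-0.8, -0.0, -0.4]
gripper_width: 0.0213
finger_force: 69.7
```

>>> {"api": "play_rows", "payload": {"plan": [{"x":0,"y":0,"z":0.005,"spin":0,"jaw":-1},{"x":0,"y":0,"z":0.005,"spin":0,"jaw":-1}]}}

```text
t: 25.15
position: [0.574, 0.0696, 0.2067]
orientation: [[-1.0, 0.0, 0.002], [0.0, 1.0, 0.0], [-0.002, 0.0, -1.0]]
ft_force: [-0.5, -0.6, 2.5]
gripper_width: 0.021
finger_force: 70.2
```

>>> {"api": "play_rows", "payload": {"plan": [{"x":0,"y":0,"z":0.005,"spin":0,"jaw":-1},{"x":0,"y":0,"z":0.005,"spin":0,"jaw":-1}]}}

```text
t: 25.35
position: [0.5745, 0.0695, 0.2065]
orientation: [[-1.0, 0.0, 0.003], [0.0, 1.0, 0.0], [-0.003, 0.0, -1.0]]
ft_force: [0.0, 0.5, 5.5]
gripper_width: 0.0212
finger_force: 70.6
```

>>> {"api": "play_rows", "payload": {"plan": [{"x":0,"y":0,"z":-0.005,"spin":0,"jaw":-0.42},{"x":0,"y":0,"z":-0.005,"spin":0,"jaw":-0.38},{"x":0,"y":0,"z":-0.005,"spin":0,"jaw":-0.33},{"x":0,"y":0,"z":-0.005,"spin":0,"jaw":-0.25},{"x":0,"y":0,"z":-0.005,"spin":0,"jaw":-0.1},{"x":0,"y":0,"z":-0.005,"spin":0,"jaw":0.1},{"x":0,"y":0,"z":-0.005,"spin":0,"jaw":0.2},{"x":0,"y":0,"z":-0.005,"spin":0,"jaw":0.2},{"x":0,"y":0,"z":-0.005,"spin":0,"jaw":0.2}]}}

```text
t: 26.25
position: [0.5735, 0.0696, 0.2059]
orientation: [[-1.0, 0.0, 0.0], [0.0, 1.0, 0.0], [-0.0, 0.0, -1.0]]
ft_force: [0.0, 0.0, 0.6]
gripper_width: 0.0513
finger_force: 0.0
```

>>> {"api": "play_rows", "payload": {"plan": [{"x":0,"y":0,"z":-0.1,"spin":0,"jaw":0.2},{"x":0,"y":0,"z":-0.25,"spin":0,"jaw":0.2},{"x":0,"y":0,"z":-0.45,"spin":0,"jaw":0.2},{"x":0,"y":0,"z":-0.65,"spin":0,"jaw":0.2},{"x":0.25,"y":0,"z":-0.7,"spin":0,"jaw":0.2},{"x":0.5,"y":0,"z":-0.7,"spin":0,"jaw":0.2},{"x":0.7,"y":0,"z":-0.7,"spin":0,"jaw":0.2},{"x":0.7,"y":0,"z":-0.7,"spin":0,"jaw":0.2},{"x":0.7,"y":0,"z":-0.7,"spin":0,"jaw":0.2}]}}

```text
t: 27.15
position: [0.433, 0.0696, 0.3468]
orientation: [[-1.0, -0.001, 0.002], [-0.001, 1.0, 0.001], [-0.002, 0.001, -1.0]]
ft_force: [0.5, -0.3, -0.8]
gripper_width: 0.0514
finger_force: 0.0
```

```bash
python3 - <<'E'
from h import *
s=manip.sense();t=s['position']
a=snap('scene','fscene')[0];b,d=snap('top','ftop')
P=pts('top',d);m=(P[...,2]>.15)&(P[...,2]<.29)&(d>0)&(b.max(2)<60)&(abs(P[...,0]-.575)<.04)&(abs(P[...,1]-.068)<.04)
X=P[m];print(s['t'],t,X.min(0).round(3),X.max(0).round(3)); Y=X[X[:,2]>.24];print('top centre',Y.mean(0).round(4),'was .5749 .0671 .2496')
cv2.imwrite('pics/c8.png',np.hstack([cv2.resize(a[150:330,150:330],(390,390),interpolation=2),cv2.resize(b[90:320,140:370],(390,390),interpolation=2)]))
E
```

```text
27.15 [0.43295313 0.06963833 0.34680728] [0.557 0.049 0.164] [0.594 0.086 0.254]
top centre [0.5751 0.0677 0.2497] was .5749 .0671 .2496
```

View pics/c8.png

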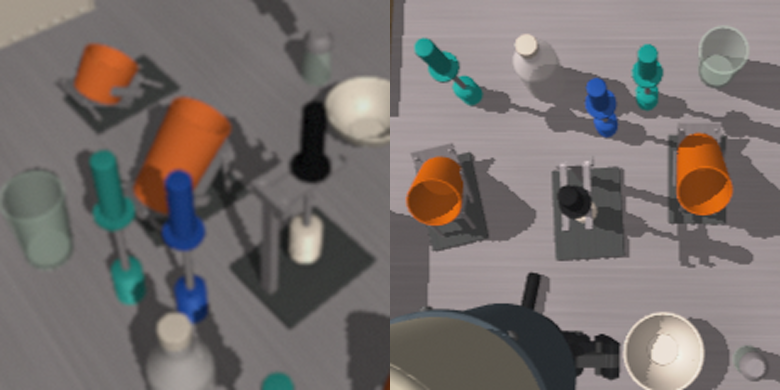

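The brush hangs straight in its fork, within 1 mm of its start, and the other things stand where they were. I hand in.

```bash
python3 -c "
from plant import manip
print(manip.close_job())"
```

```text
the job is handed in; nothing more can be done
None
```

The tall pot is brushed out with three strokes down and up; the two later downs stopped about 1 mm short of where the first touched the bottom (at about 11 N). The brush hangs straight in its fork by its collar again, and the job was handed in at about 27 s with no verdict shown.

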